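Roll the culture tube onto the counting line

ROBOT

A 6-joint arm with a two-finger parallel gripper is mounted at the origin on the work surface. World frame = base frame: x ahead of the robot, y to its left, z up, the work surface at z = 0. Lengths are in m, angles in rad, forces in N, time in s.
With the tool pointing down it reaches from about 0.225 to 0.875 m from the base axis. Payload 3.4 kg.
Tool frame: the origin (TCP) lies on the mounting face of the last link; the fingertips stand 173 mm ahead of it and the grasp point (between the pads) lies 155 mm ahead of it; y points along the fingers, x is the direction in which the jaws open and shut, and the axes are right-handed (so a half turn about y gives the same grasp; the last joint's range is limited). The gripper opens to 85 mm and grips with 20 to 120 N. Pads are 22 mm wide; open, the fingers measure 114 mm over their backs; the gripper's body (76 mm by 85 mm) begins 54 mm behind the grasp point. The pads swing forward as they close: fully open they stand 13 mm farther back than shut.
Start: joints at [-1.228, 0.276, 1.505, -0, 1.361, -0.121], TCP at [0.257, -0.514, 0.405] pointing down, gripper open.
Joint ranges: [-2.89, 2.89], [-0.75, 2.08], [0.22, 2.7], [-1.18, 4.32], [0.11, 2.71], [-2.7, 2.7]. Speed limits (rad/s): [2.57, 2.57, 3.14, 3.14, 3.14, 3.14].

INTERFACE

Orientations are given as a unit quaternion [w, x, y, z].
In Python, from rig import manip, vision, ticket gives the robot as it stands.
- The arm moves only by the tool arm_command, never from a script. Its argument "increments" is one flat list of numbers, 7 for each row, row after row: the turn, a rotation vector about the tool's x, y, z in rad, then the shift along the tool's x, y, z in cm, then the closure, from 0 (fully open) to 1 (shut). In form: [wx, wy, wz, tx, ty, tz, hand, wx, wy, wz, tx, ty, tz, hand, ...]. A call has 1 to 8 rows; each row shifts and turns the commanded pose from where the row before left it, along the tool's axes as they then stand; what a row does not reach is not made up. A row lasts 1/8 s, in which the tool goes at most 62.5 mm and 10.7 degrees, less where a joint would pass 70% of its speed; a pose out of reach is approached as far as the arm can. A call is refused whole if a number of a shift passes 6.25 or a number of a turn 0.188, either way. A call with a gripper value outside its range is refused whole. The fingers move at their own pace and stop on an object; "grip_force" is the grip in N (left out, the last holds). Time passes only in rows, so rows that do not move let the fingers close. It gives the time, the measured TCP pose, the force and the opening at its end, in the units of the state.
- manip.get_state(): the state, without advancing time (a new reading comes with each control period).
- vision.get_image(name): name is "side" or "top" or "wrist"; returns the picture (420x560x3 uint8, red, green, blue); there is no depth.
- vision.camera_params(name): a dict with "vfov" (degrees; the focal length in pixels is half the picture's height over the tangent of half this angle, whatever the lens; pixels are square), "cx", "cy" (the principal point, pixels), "distortion" ([k1, k2, p1, p2, k3] as OpenCV has them; the pictures are not rectified), "R" (3x3) and "t" (3): a world point X has camera coordinates R X + t. Camera axes: x right, y down, z forward; pixel columns grow to the right and rows downward; lengths in m; the calibration is good to about 2 mm. A picture is of the moment at which its call begins: read the wrist's pose just before it. camera_params takes no time and is no camera call; for the wrist camera it gives the pose at the moment of the call.
- ticket.sign_off(): hands the job in, once; it reports no verdict.
The state is a dict: "clock": time; "qpos": joint angles; "qd": joint speeds; "effort": joint torques, N m; "position": TCP position; "ee_rot": TCP orientation; "contact_force": force on the tool from outside, world axes, zero at the start; "moment": the same for the moment, N m; "width": finger opening in m.
Only numpy, scipy, OpenCV 4.12 (cv2) and the standard library are available. Lean on these libraries where they do the work, as an engineer would, in place of code of your own. Each camera call takes 0.05 s, during which the arm holds its last target.

TASK

The loose roll tube (the stoppered glass culture tube lying on the light box) has to be set up for colony counting: lay a fingertip on top of it with light pressure and roll it sideways under the finger, stroke by stroke, until the black counting line runs under its middle along the whole tube, then take the hand away and leave it lying still. Do not pick it up or drag it along without rolling, and leave the loupe, the flask and the tally counter where they are.

Things in the scene. Friction and masses are not known exactly. Their poses are not given: they have to be found in the camera images.
- tube: loose glass roll tube, 152 mm long, 25 mm thick from -62 to +62 mm, 70 g, cream inside, black stopper (thinner) at -x. Origin on its axis at mid-length, 12.5 mm above the plate (its top is 55 mm above the bench); x along it; y, z turn as it rolls. Starts 55-125 mm left or right of the line, parallel within 3 deg. It rolls half as far as a finger drawn over its top, and soon stops once let go
- line: the counting line: a flat black strip 4 mm wide and 200 mm long on the white plate, in no way raised. The origin is its middle, at the height of the plate's surface (30 mm above the bench); x runs along the line, y to its left across the plate, z up
- lightbox: the light box, fixed: 300 mm (its x) by 420 mm (its y) by 33 mm high, grey frame and a level white plate 264 by 384 mm whose surface is 30 mm above the bench; the 18 mm wide frame stands 3 mm above the plate. The origin is the centre of its underside
- loupe: bystander: stand loupe, 44 mm in diameter and 52 mm high, black with a clear foot, standing loose on the plate on the other side of the line from the tube, 55 to 125 mm from the line. Origin at the centre of its foot, z up
- flask: bystander: conical glass flask with a black bung, 84 mm in diameter at the foot, 152 mm high, loose on the bench left of the light box. Origin at the centre of its foot
- tally: bystander: steel hand tally counter, 46 mm in diameter and 25 mm high, loose on the bench right of the light box. Origin at the centre of its underside
Things that resemble listed ones, but are neither listed nor needed, are in the scene too. Of the things that look like the tube, the largest one is meant.

How it is judged:
By the outcome, as a careful person would: the job done as asked, in the order asked, and still so for the second after the job is handed in, with the robot touching nothing.
It also fails if it takes over 58 s, if anything falls off the work surface, if the arm or the gripper's body presses on something with over 40 N, if the wrist force passes 120 N, or if a joint passes its speed limit or range.

## Working session

There is one attempt and no reset: what is moved stays moved. The work goes in short steps, Python scripts to look and compute and a tool call to move; the robot and the scene stay as the last step left them, time stands still between calls to the robot, and variables do not carry over. Pictures are saved under pics/ and viewed, and the job is handed in when it is done.

Besides the shell and the picture viewer there is one more tool, called after "Request:" as name(argument=value, ...) on one line, values as JSON. arm_command: Moves the arm, as the interface text tells. Its arguments: {"type":"object","properties":{"increments":{"type":"array"},"grip_force":{"type":"number"}},"required":["increments"]}

```bash
ls; mkdir -p pics
cat > h.py <<'E'
import numpy as np,cv2,json
from rig import manip,vision,ticket
def cam(n):
    p=vision.camera_params(n);f=210/np.tan(np.radians(p['vfov'])/2)
    K=np.array([[f,0,p['cx']],[0,f,p['cy']],[0,0,1]]);return K,np.array(p['distortion'],float),np.array(p['R']),np.array(p['t'])
def ray(c,uv,z):
    K,d,R,t=c
    u=cv2.undistortPoints(np.array(uv,float).reshape(-1,1,2),K,d).reshape(-1,2)
    D=np.c_[u,np.ones(len(u))]@R; C=-R.T@t
    return C+D*((z-C[2])/D[:,2])[:,None]
def proj(c,X):
    K,d,R,t=c
    return cv2.projectPoints(np.array(X,float).reshape(-1,1,3),cv2.Rodrigues(R)[0],t,K,d)[0].reshape(-1,2)
def save(n,im): cv2.imwrite('pics/'+n+'.png',im[:,:,::-1])
E
python3 - <<'E'
from h import *
s=manip.get_state();print({k:np.round(v,3).tolist() for k,v in s.items()})
for n in ['top','side','wrist']:
    c=cam(n)
    im=vision.get_image(n);save(n+'0',im);np.save(n+'0.npy',im);print(n,c[0][0,0],c[1],(-c[2].T@c[3]).round(3),c[2].round(2).tolist())
E
```

```text
pics
{'clock': 0.0, 'qpos': [-1.228, 0.277, 1.506, 0.0, 1.361, -0.121], 'qd': [-0.0, 0.001, 0.002, -0.001, -0.001, 0.0], 'effort': [-0.0, -41.678, -24.58, -0.0, 0.011, 0.0], 'position': [0.257, -0.514, 0.404], 'ee_rot': [0.602, -0.601, 0.372, -0.371], 'contact_force': [-0.055, -0.202, -0.245], 'moment': [-0.018, -0.024, -0.049], 'width': 0.085}
top 459.9413532785143 [0.03901119 0.         0.         0.         0.        ] [0.422 0.003 1.124] [[0.01, -1.0, 0.02], [-1.0, -0.02, -0.08], [0.08, -0.01, -1.0]]
side 511.4992593994309 [-0.04594216  0.          0.          0.          0.        ] [ 0.124 -0.839  1.04 ] [[0.91, -0.42, -0.01], [-0.31, -0.66, -0.68], [0.28, 0.62, -0.73]]
wrist 353.05853645919615 [-0.04888482  0.          0.          0.          0.        ] [ 0.316 -0.485  0.373] [[0.45, -0.89, -0.0], [-0.86, -0.43, 0.26], [-0.24, -0.12, -0.96]]
```

View pics/top0.png

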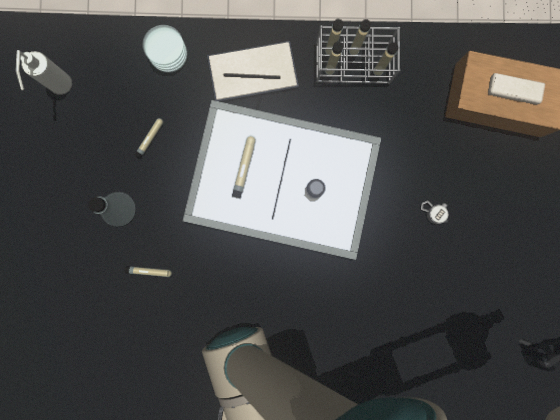

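View pics/side0.png

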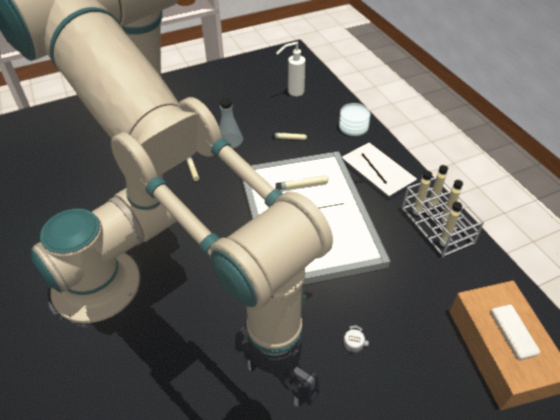

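View pics/wrist0.png

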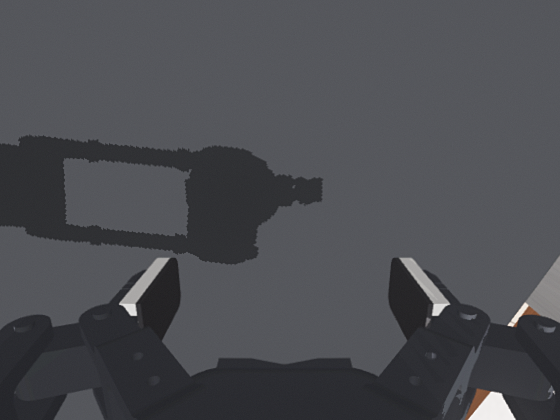

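Run:
```python
from h import *
from scipy.spatial.transform import Rotation as Ro
q=manip.get_state()['ee_rot'];print(Ro.from_quat(np.r_[q[1:],q[0]]).as_matrix().round(3))
```

```text
[[ 0.447 -0.     0.894]
 [-0.894  0.001  0.447]
 [-0.001 -1.     0.   ]]
```

```bash
cat > m.py <<'E'
from h import *
def measure(im,c,verbose=1):
    hsv=cv2.cvtColor(im,cv2.COLOR_RGB2HSV)
    # plate mask
    g=cv2.cvtColor(im,cv2.COLOR_RGB2GRAY)
    pl=((g>190)&(hsv[...,1]<40)).astype(np.uint8)
    n,l,st,ce=cv2.connectedComponentsWithStats(pl)
    i=1+np.argmax(st[1:,4]); cs,_=cv2.findContours((l==i).astype(np.uint8),cv2.RETR_EXTERNAL,cv2.CHAIN_APPROX_NONE)
    hull=cv2.convexHull(max(cs,key=cv2.contourArea)); M=np.zeros(g.shape,np.uint8);cv2.fillConvexPoly(M,hull,1)
    out={'hull':hull[:,0]}
    Mi=cv2.erode(M,np.ones((5,5)))
    cream=((hsv[...,1]>45)&(hsv[...,0]<40)&(Mi>0)&(g>60)).astype(np.uint8)
    n,l,st,ce=cv2.connectedComponentsWithStats(cream);i=1+np.argmax(st[1:,4]);out['cream']=np.argwhere(l==i)[:,::-1].astype(float)
    dark=((g<130)&(Mi>0)&(cream==0)).astype(np.uint8)
    n,l,st,ce=cv2.connectedComponentsWithStats(dark)
    out['dark']=[(st[k].tolist(),ce[k].round(1).tolist(),np.argwhere(l==k)[:,::-1].astype(float)) for k in range(1,n) if st[k,4]>25]
    return out
E
python3 - <<'E'
from m import *
im=np.load('top0.npy');c=cam('top');o=measure(im,c)
cv2.imwrite('pics/crop0.png',cv2.resize(im[95:265,175:390],None,fx=3.5,fy=3.5,interpolation=cv2.INTER_CUBIC)[:,:,::-1])
h=cv2.minAreaRect(o['hull'].astype(np.float32));b=cv2.boxPoints(h);P=ray(c,b,.03);print(P.round(4));print([np.linalg.norm(P[i]-P[i-1]).round(4) for i in range(4)],P.mean(0))
for s,ce,p in o['dark']: print(s,ce,ray(c,[ce],.03).round(4))
p=[p for s,ce,p in o['dark'] if 100<s[4] and s[3]>50]
for p in p:
  X=ray(c,p,.03)[:,:2];m=X.mean(0);u=np.linalg.svd(X-m)[2][0];u*=np.sign(u[0]);t=(X-m)@u;print('line',m,np.degrees(np.arctan2(u[1],u[0])),np.ptp(t))
X=ray(c,o['cream'],.0425)[:,:2];m=X.mean(0);u=np.linalg.svd(X-m)[2][0];u*=np.sign(u[0]);t=(X-m)@u;print('tube',m,np.degrees(np.arctan2(u[1],u[0])),t.min(),t.max(),np.ptp((X-m)@[-u[1],u[0]]))
E
```

```text
[[ 0.4788  0.1882  0.03  ]
 [ 0.7383  0.138   0.03  ]
 [ 0.6589 -0.2443  0.03  ]
 [ 0.401  -0.1873  0.03  ]]
[np.float64(0.3835), np.float64(0.2643), np.float64(0.3905), np.float64(0.264)] [ 0.56925309 -0.02633222  0.03      ]
[305, 179, 20, 20, 168] [313.8, 189.6] [[ 0.5447 -0.1018  0.03  ]]
[232, 187, 12, 11, 77] [237.1, 192.7] [[0.5342 0.0815 0.03  ]]
tube [0.60622987 0.05917865] -12.729654444776493 -0.05453232751446754 0.05281177443529897 0.006956130087977868
```

View pics/crop0.png

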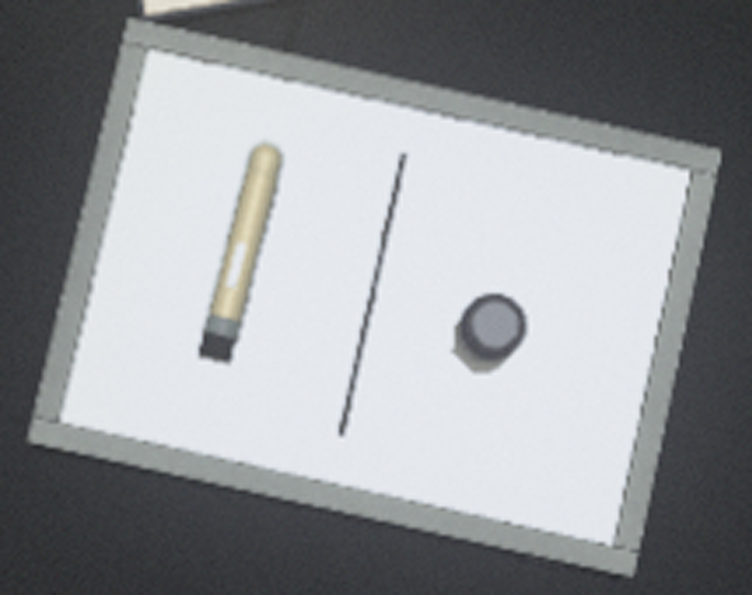

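```bash
cat > m.py <<'E'
from h import *
def fit(X,w):
    m=(X*w[:,None]).sum(0)/w.sum();d=X-m;C=(d*w[:,None]).T@d;u=np.linalg.eigh(C)[1][:,-1];u=u*np.sign(u[0]);n=np.array([-u[1],u[0]])
    return m,u,n,np.r_[(d@u).min(),(d@u).max()],np.ptp(d@n)
def run(im,c,box=None,show=1):
    hsv=cv2.cvtColor(im,cv2.COLOR_RGB2HSV);g=cv2.cvtColor(im,cv2.COLOR_RGB2GRAY)
    pl=((g>190)&(hsv[...,1]<40)).astype(np.uint8)
    n,l,st,ce=cv2.connectedComponentsWithStats(pl)
    i=1+np.argmax(st[1:,4]); cs,_=cv2.findContours((l==i).astype(np.uint8),cv2.RETR_EXTERNAL,cv2.CHAIN_APPROX_NONE)
    M=np.zeros(g.shape,np.uint8);cv2.fillConvexPoly(M,cv2.convexHull(max(cs,key=cv2.contourArea)),1)
    Mi=cv2.erode(M,np.ones((5,5)))
    bl=cv2.medianBlur(im,3)
    non=(((g<205)|(hsv[...,1]>40))&(Mi>0)).astype(np.uint8)
    n,l,st,ce=cv2.connectedComponentsWithStats(non)
    R=[]
    for k in range(1,n):
        if st[k,4]<60: continue
        p=np.argwhere(l==k);w=np.clip(225-g[l==k].astype(float),0,None);uv=p[:,::-1].astype(float)
        R.append((st[k],uv,w))
        for z in (.03,.0425):
            m,u,nn,t,wd=fit(ray(c,uv,z)[:,:2],w if z==.03 else np.ones(len(w)))
            if show:print(st[k].tolist(),z,'m',m.round(4),'deg',np.degrees(np.arctan2(u[1],u[0])).round(2),'t',t.round(4),'w',wd.round(4))
    return R
E
python3 - <<'E'
from m import *
run(np.load('top0.npy'),cam('top'))
E
```

```text
[231, 136, 25, 63, 629] 0.03 m [0.5812 0.0703] deg -13.76 t [-0.0614  0.0935] w 0.0273
[231, 136, 25, 63, 629] 0.0425 m [0.5942 0.0664] deg -13.29 t [-0.0757  0.0773] w 0.0265
[271, 139, 21, 81, 195] 0.03 m [ 0.569  -0.0226] deg -11.69 t [-0.0983  0.1002] w 0.0062
[271, 139, 21, 81, 195] 0.0425 m [ 0.5673 -0.0225] deg -11.7 t [-0.0973  0.099 ] w 0.0061
[304, 179, 22, 23, 370] 0.03 m [ 0.5449 -0.1029] deg -34.02 t [-0.0286  0.0282] w 0.0457
[304, 179, 22, 23, 370] 0.0425 m [ 0.5437 -0.1021] deg -34.16 t [-0.0286  0.0275] w 0.0452
```

The tube candidates in the top image are:
- the cream tube on the plate at (243,167)
- two small tubes on the bench at (150,137) and (150,271)
- the rack tubes at about (360,45)
- the pen at (252,75)

The plate tube is the largest: I measured 153 mm long and 26 mm thick, with the stopper at the near end (237,192). The crop confirms it. The line is at (282,179) and the loupe at (315,189). The tube lies about 92 mm left of the line and is turned -1.6° relative to it.

First I shut the hand and turn so that tool x runs across the line.

Request:
arm_command(increments=[0,0.167,0,0,0,0,1,0,0.167,0,0,0,0,1,0,0.167,0,0,0,0,1,0,0.167,0,0,0,0,1], grip_force=20)

```text
clock: 0.65
position: [0.2572, -0.5142, 0.4043]
ee_rot: [0.445, -0.445, 0.55, -0.549]
contact_force: [-0.3, 0.4, 0.5]
width: 0.0121
```

Request:
arm_command(increments=[0,0,0,-4.3,0,1.25,1,0,0,0,-4.3,0,1.25,1,0,0,0,-4.3,0,1.25,1,0,0,0,-4.3,0,1.25,1,0,0,0,-4.3,0,1.25,1,0,0,0,-4.3,0,1.25,1,0,0,0,-4.3,0,1.25,1,0,0,0,-4.3,0,1.25,1])

```text
clock: 1.65
position: [0.4253, -0.1963, 0.4046]
ee_rot: [0.446, -0.446, 0.548, -0.548]
contact_force: [-0.2, -0.4, -0.2]
width: 0.0
```

```bash
cat >> m.py <<'E'
from scipy.spatial.transform import Rotation as Ro
def pose():
    s=manip.get_state();q=s['ee_rot'];return np.array(s['position']),Ro.from_quat(np.r_[q[1:],q[0]]).as_matrix(),s
def goto(xyz):
    p,R,s=pose();print('t',round(s['clock'],2),'p',p.round(4),'w',round(s['width'],4),'tool cm',(R.T@(np.array(xyz)-p)*100).round(2),'F',np.round(s['contact_force'],2));print(R.round(3).tolist())
E
python3 - <<'E'
from m import *
goto([.572,.0806,.26])
E
```

```text
t 1.65 p [ 0.4253 -0.1963  0.4046] w 0.0 tool cm [-30.09  14.45   8.75] F [-0.19 -0.35 -0.23]
[[-0.203, -0.0, 0.979], [-0.979, 0.0, -0.203], [-0.0, -1.0, -0.0]]
```

Request:
arm_command(increments=[0,0,0,-4.3,0,1.25,1,0,0,0,-4.3,0,1.25,1,0,0,0,-4.3,2,1.25,1,0,0,0,-4.3,3,1.25,1,0,0,0,-4.3,3,1.25,1,0,0,0,-4.3,3,1.25,1,0,0,0,-4.3,3,1.25,1,0,0,0,0,0,0,1])

```text
clock: 2.65
position: [0.5717, 0.0816, 0.2617]
ee_rot: [0.446, -0.449, 0.549, -0.546]
contact_force: [0.3, -0.6, 0.4]
width: 0.0001
```

Run:
```python
from m import *
goto([.572,.0806,.26])
for n in ['wrist','side']: im=vision.get_image(n);save(n+'1',im)
```

```text
t 2.65 p [0.5717 0.0816 0.2617] w 0.0001 tool cm [0.1  0.17 0.05] F [ 0.28 -0.6   0.35]
[[-0.199, -0.005, 0.98], [-0.98, 0.001, -0.199], [0.001, -1.0, -0.005]]
```

View pics/wrist1.png

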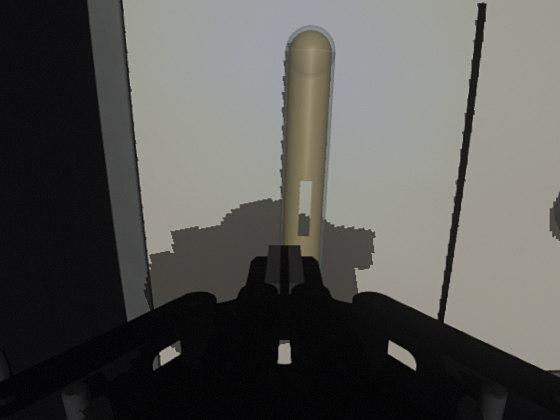

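View pics/side1.png

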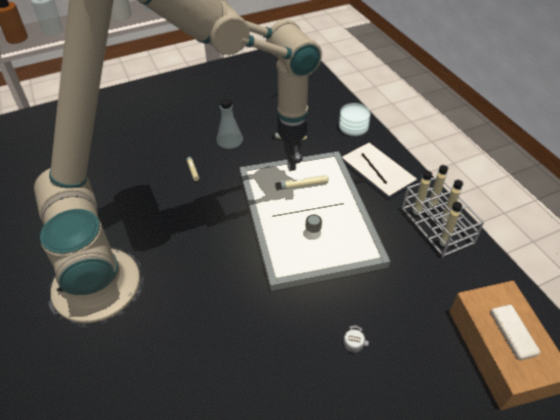

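Run:
```python
from m import *
print(np.round(manip.get_state()['qpos'],3))
run(vision.get_image('top'),cam('top'))
```

```text
[ 1.800e-02  3.900e-01  1.708e+00 -1.000e-03  1.046e+00  1.792e+00]
[271, 139, 20, 81, 201] 0.03 m [ 0.5687 -0.0225] deg -11.69 t [-0.098  0.1  ] w 0.0067
[271, 139, 20, 81, 201] 0.0425 m [ 0.5662 -0.0222] deg -11.69 t [-0.0961  0.0996] w 0.0066
[304, 179, 22, 23, 371] 0.03 m [ 0.545  -0.1028] deg -34.14 t [-0.0285  0.0282] w 0.0457
[304, 179, 22, 23, 371] 0.0425 m [ 0.5437 -0.102 ] deg -34.28 t [-0.0286  0.0275] w 0.0451
```

Request:
arm_command(increments=[0,-0.1745,0,0,0,0,1,0,-0.1745,0,0,0,0,1,0,-0.1745,0,0,0,0,1,0,-0.1745,0,0,0,0,1,0,-0.1745,0,0,0,0,1,0,-0.1745,0,0,0,0,1,0,-0.1745,0,0,0,0,1,0,-0.1745,0,0,0,0,1])

```text
clock: 3.8
position: [0.5714, 0.0778, 0.2662]
ee_rot: [-0.695, 0.695, -0.131, 0.133]
contact_force: [0.3, -0.4, -0.6]
width: -0.0003
```

Request:
arm_command(increments=[0,-0.1745,0,0,1,0,1,0,0,0,0,0,0,1])

```text
clock: 4.05
position: [0.5711, 0.078, 0.2554]
ee_rot: [-0.703, 0.703, -0.073, 0.074]
contact_force: [-0.2, 0.5, -0.5]
width: -0.0003
```

Run:
```python
from m import *
goto([.572,.0806,.228])
im=vision.get_image('wrist');save('wrist2',im)
```

```text
t 4.05 p [0.5711 0.078  0.2554] w -0.0003 tool cm [0.03 2.74 0.27] F [-0.19  0.52 -0.46]
[[0.978, 0.0, 0.207], [-0.207, -0.0, 0.978], [0.0, -1.0, -0.0]]
```

View pics/wrist2.png

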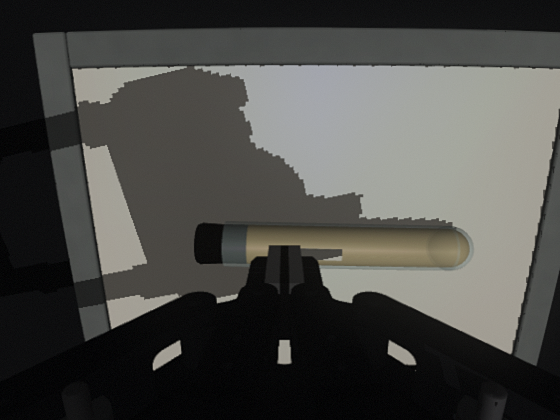

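```bash
cat >> m.py <<'E'
Lm=np.array([.569,-.0225]);Lu=np.array([np.cos(np.radians(-11.69)),np.sin(np.radians(-11.69))]);Ln=np.array([-Lu[1],Lu[0]])
def inline(X): d=np.atleast_2d(X)[:,:2]-Lm; return np.c_[d@Lu,d@Ln]*1000
E
python3 - <<'E'
from m import *
c=cam('wrist')
print(inline(ray(c,[[250,224],[400,226],[470,247],[195,243],[330,246],[250,245],[400,247]],.0425)).round(1))
p,R,s=pose();print('tip proj',proj(c,[p+R@[x,.173,z] for x in(-.007,.007) for z in(-.011,.011)]).round(0),'tipline',inline(p[None]).round(1))
E
```

```text
[[-37.3 103.9]
 [ 44.8 102.3]
 [ 85.9  89.4]
 [-68.2  92.9]
 [  6.6  90.8]
 [-37.7  91.6]
 [ 45.9  89.9]]
tip proj [[271. 286.]
 [270. 240.]
 [302. 286.]
 [303. 240.]] tipline [[-18.1  99.1]]
```

Request:
arm_command(increments=[0,0,0,0,1.2,0.15,1,0,0,0,0,0.3,0,1,0,0,0,0,0,0,1])

```text
clock: 4.47
position: [0.5718, 0.0808, 0.2392]
ee_rot: [-0.703, 0.703, -0.073, 0.072]
contact_force: [0.1, -0.1, -0.4]
width: -0.0
```

Request:
arm_command(increments=[0,0,0,0,0.4,0,1,0,0,0,0,0.3,0,1,0,0,0,0,0,0,1])

```text
clock: 4.85
position: [0.5718, 0.0808, 0.2324]
ee_rot: [-0.703, 0.703, -0.072, 0.072]
contact_force: [0.2, 0.2, 0.1]
width: 0.0002
```

Request:
arm_command(increments=[0,0,0,0,0.2,0,1,0,0,0,0,0,0,1])

```text
clock: 5.1
position: [0.5719, 0.0808, 0.2306]
ee_rot: [-0.703, 0.703, -0.072, 0.072]
contact_force: [-1.0, -0.7, -0.2]
width: 0.0003
```

Request:
arm_command(increments=[0,0,0,0,0.15,0,1,0,0,0,0,0,0,1])

```text
clock: 5.35
position: [0.5719, 0.0808, 0.2291]
ee_rot: [-0.703, 0.703, -0.072, 0.072]
contact_force: [-0.9, -0.5, -0.1]
width: 0.0004
```

Request:
arm_command(increments=[0,0,0,0,0.1,0,1,0,0,0,0,0,0,1])

```text
clock: 5.6
position: [0.572, 0.0808, 0.2284]
ee_rot: [0.703, -0.703, 0.072, -0.072]
contact_force: [-0.2, 0.2, 0.8]
width: 0.0
```

Request:
arm_command(increments=[0,0,0,0,0.06,0,1,0,0,0,0,0,0,1])

```text
clock: 5.85
position: [0.572, 0.0808, 0.2281]
ee_rot: [0.703, -0.703, 0.072, -0.072]
contact_force: [-0.9, 0.4, 4.3]
width: -0.0002
```

Contact at 4 N. First stroke.

Request:
arm_command(increments=[0,0,0,0,0,-0.2,1,0,0,0,0,0,-0.4,1,0,0,0,0,0,-0.4,1,0,0,0,0,0,-0.4,1,0,0,0,0,0,-0.4,1])

```text
clock: 6.48
position: [0.568, 0.0631, 0.2283]
ee_rot: [0.703, -0.703, 0.072, -0.072]
contact_force: [-2.0, 0.7, 7.1]
width: 0.0
```

Run:
```python
from m import *
goto([.572,.0806,.228])
c=cam('wrist');im=vision.get_image('wrist');save('wrist3',im)
p,R,s=pose();print('tipline',inline(p[None]).round(1))
```

```text
t 6.47 p [0.568  0.0631 0.2283] w 0.0 tool cm [0.03 0.03 1.8 ] F [-1.98  0.66  7.09]
[[0.979, -0.0, 0.203], [-0.203, 0.0, 0.979], [-0.0, -1.0, 0.0]]
tipline [[-18.3  83.2]]
```

View pics/wrist3.png

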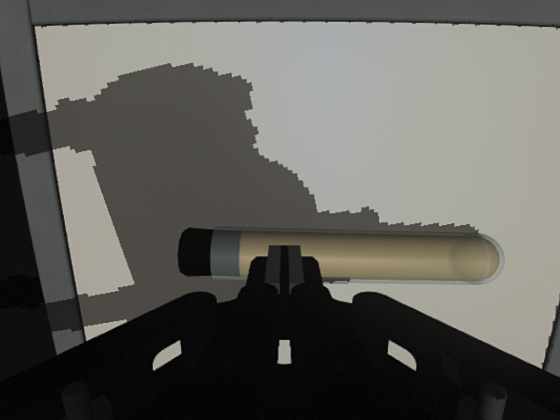

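```bash
cat >> m.py <<'E'
def wm(im,c,cols=None):
    # tube silhouette from wrist view: top & bottom edge rows by columns, via cream/dark-vs-plate; returns line-frame axis fit
    hsv=cv2.cvtColor(im,cv2.COLOR_RGB2HSV);cream=((hsv[...,1]>55)&(hsv[...,0]<35)&(hsv[...,2]>60)).astype(np.uint8)
    n,l,st,ce=cv2.connectedComponentsWithStats(cream);i=1+np.argmax(st[1:,4]);m=l==i
    xs=np.arange(st[i,0],st[i,0]+st[i,2]);P=[]
    for x in xs:
        r=np.flatnonzero(m[:,x])
        P.append((x,r[0],r[-1]))
    P=np.array(P);h=P[:,2]-P[:,1];g=(h>.9*np.percentile(h,90));P=P[g]
    A=inline(ray(c,P[:,[0,1]],.0425));B=inline(ray(c,P[:,[0,2]],.0425));C=(A+B)/2
    k=np.polyfit(C[:,0],C[:,1],1);print('cream box',st[i].tolist(),'ncol',len(P),'xrange',C[:,0].min().round(1),C[:,0].max().round(1),'width',np.median(A[:,1]-B[:,1]).round(1),'y at x=8',np.polyval(k,8).round(2),'yaw deg',np.degrees(np.arctan(k[0])).round(2),'rms',np.std(C[:,1]-np.polyval(k,C[:,0])).round(2))
E
python3 - <<'E'
from m import *
c=cam('wrist');wm(vision.get_image('wrist'),c)
print(inline(ray(c,[[180,251],[502,259]],.0425)))
E
```

```text
cream box [239, 232, 249, 48, 8862] ncol 168 xrange -39.8 75.6 width 21.9 y at x=8 81.13 yaw deg -1.63 rms 0.22
[[-68.82337403  83.53368489]
 [ 86.67633169  78.89129275]]
```

Request:
arm_command(increments=[0,0,0,0,-0.03,-0.4,1,0,0,0,0,0,-0.5,1,0,0,0,0,0,-0.5,1,0,0,0,0,0,-0.3,1,0,0,0,0,0,0,1])

```text
clock: 7.2
position: [0.5643, 0.0462, 0.2282]
ee_rot: [-0.703, 0.704, -0.073, 0.072]
contact_force: [-3.0, 0.5, 5.2]
width: 0.0002
```

Run:
```python
from m import *
goto([.572,.0806,.228])
c=cam('wrist');im=vision.get_image('wrist');save('wrist4',im);wm(im,c)
p,R,s=pose();print('tipline',inline(p[None]).round(1))
```

```text
t 7.2 p [0.5643 0.0462 0.2282] w 0.0002 tool cm [0.06 0.02 3.53] F [-3.04  0.51  5.21]
[[0.979, -0.001, 0.203], [-0.203, -0.0, 0.979], [-0.001, -1.0, -0.0]]
cream box [239, 215, 252, 49, 10422] ncol 198 xrange -39.9 75.2 width 21.6 y at x=8 72.74 yaw deg -1.69 rms 0.25
tipline [[-18.6  66.4]]
```

Rolling works at half the finger travel, from y=91 to 72.7 mm, with the yaw unchanged at about -1.6°. For the next stroke I'll use the near end and test a small twist there.

Request:
arm_command(increments=[0,0,0,0,-0.6,0,1,0,0,0,-1.3,-0.4,0.8,1,0,0,0,-1.3,0,0.8,1,0,0,0,0,0.5,0,1,0,0,0,0,0.4,0,1,0,0,0,0,0.06,0,1,0,0,0,0,0,0,1])

```text
clock: 8.12
position: [0.5426, 0.0673, 0.2283]
ee_rot: [-0.703, 0.703, -0.073, 0.072]
contact_force: [-1.5, -0.1, 3.9]
width: 0.0002
```

```bash
cat > g.py <<'E'
from m import *
import sys
goto([.572,.0806,.228])
c=cam('wrist');im=vision.get_image('wrist');save(sys.argv[1],im);wm(im,c)
p,R,s=pose();print('tipline',inline(p[None]).round(1))
E
python3 g.py wrist5
```

```text
t 8.12 p [0.5426 0.0673 0.2283] w 0.0002 tool cm [2.61 0.03 1.9 ] F [-1.55 -0.13  3.93]
[[0.979, -0.001, 0.203], [-0.203, 0.0, 0.979], [-0.001, -1.0, -0.0]]
cream box [301, 248, 237, 46, 9288] ncol 204 xrange -25.0 76.3 width 22.4 y at x=8 72.31 yaw deg -1.5 rms 0.17
tipline [[-44.1  82.6]]
```

View pics/wrist5.png

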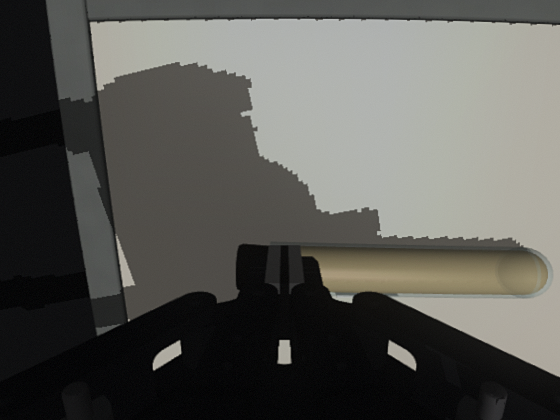

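Request:
arm_command(increments=[0,0,0,0,0.02,-0.4,1,0,0,0,0,0,-0.5,1,0,0,0,0,0,-0.5,1,0,0,0,0,0,-0.3,1,0,-0.03,0,0,0,0,1,0,-0.03,0,0,0,0,1,0,0,0,0,0,0,1])

```text
clock: 9.05
position: [0.539, 0.0505, 0.2283]
ee_rot: [-0.705, 0.705, -0.051, 0.051]
contact_force: [-2.0, 0.6, 5.1]
width: -0.0003
```

```bash
python3 g.py wrist6
```

```text
t 9.05 p [0.539  0.0505 0.2283] w -0.0003 tool cm [2.83 0.03 3.46] F [-1.98  0.6   5.07]
[[0.99, -0.0, 0.144], [-0.144, -0.0, 0.99], [-0.0, -1.0, -0.0]]
cream box [297, 231, 241, 60, 9925] ncol 209 xrange -28.2 75.7 width 22.3 y at x=8 63.87 yaw deg -1.54 rms 0.15
tipline [[-44.1  65.4]]
```

Twisting with a single fingertip has no effect on the yaw. Next I open the jaws along the tube so that both fingertips lie on it. That way the yaw can be steered while rolling.

Request:
arm_command(increments=[0,0,0,0,-1.5,0,1,0,0.088,0,0,0,0,0,0,0,0,2.6,0,0.4,0,0,0,0,2.6,0,0.4,0,0,0,0,0,0,0,0,0,0,0,0,0,0,0,0,0,0,0,0,0,0])

```text
clock: 9.98
position: [0.5906, 0.0467, 0.2431]
ee_rot: [-0.702, 0.702, -0.082, 0.082]
contact_force: [-0.4, -0.2, -0.0]
width: 0.0854
```

```bash
python3 g.py wrist7
```

```text
t 9.97 p [0.5906 0.0467 0.2431] w 0.0854 tool cm [-2.59  1.51  2.87] F [-0.37 -0.16 -0.02]
[[0.973, -0.001, 0.23], [-0.23, -0.0, 0.973], [-0.001, -1.0, -0.0]]
cream box [191, 238, 228, 38, 7982] ncol 196 xrange -41.4 60.6 width 20.4 y at x=8 62.85 yaw deg -1.25 rms 0.12
tipline [[ 7.3 72.1]]
```

View pics/wrist7.png

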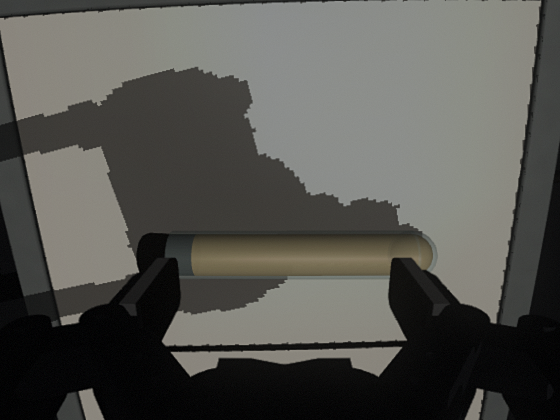

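Request:
arm_command(increments=[0,0,0,0,1.2,0.1,0,0,0,0,0,0.8,0,0,0,0,0,0,0.2,0,0,0,0,0,0,0.2,0,0,0,0,0,0,0,0,0])

```text
clock: 10.65
position: [0.5919, 0.0475, 0.219]
ee_rot: [-0.702, 0.702, -0.082, 0.082]
contact_force: [0.9, 0.4, 0.1]
width: 0.0851
```

Request:
arm_command(increments=[0,0,0,0,0.2,0,0,0,0,0,0,0,0,0])

```text
clock: 10.9
position: [0.5918, 0.0476, 0.2171]
ee_rot: [-0.702, 0.702, -0.082, 0.082]
contact_force: [0.2, -0.9, -0.0]
width: 0.0856
```

Request:
arm_command(increments=[0,0,0,0,0.1,0,0,0,0,0,0,0,0,0])

```text
clock: 11.15
position: [0.5918, 0.0475, 0.2161]
ee_rot: [-0.702, 0.702, -0.082, 0.082]
contact_force: [-0.1, 0.3, -0.0]
width: 0.0855
```

Request:
arm_command(increments=[0,0,0,0,0.1,0,0,0,0,0,0,0,0,0])

```text
clock: 11.4
position: [0.5919, 0.0476, 0.2152]
ee_rot: [-0.702, 0.702, -0.082, 0.082]
contact_force: [-0.4, 0.5, -0.2]
width: 0.0853
```

Request:
arm_command(increments=[0,0,0,0,0.05,0,0,0,0,0,0,0,0,0])

```text
clock: 11.65
position: [0.5919, 0.0476, 0.2151]
ee_rot: [0.702, -0.702, 0.082, -0.082]
contact_force: [-0.5, 0.8, 4.0]
width: 0.0856
```

Request:
arm_command(increments=[0,0,0,0,0.02,-0.4,0,0,-0.01,0,0,0,-0.5,0,0,-0.01,0,0,0,-0.5,0,0,-0.01,0,0,0,-0.5,0,0,-0.01,0,0,0,0,0,0,0,0,0,0,0,0])

```text
clock: 12.4
position: [0.5879, 0.0288, 0.2151]
ee_rot: [-0.704, 0.704, -0.068, 0.069]
contact_force: [0.2, -0.2, 6.0]
width: 0.0853
```

```bash
python3 g.py wrist8
```

```text
t 12.4 p [0.5879 0.0288 0.2151] w 0.0853 tool cm [-2.55 -1.3   4.78] F [ 0.21 -0.24  5.96]
[[0.981, 0.001, 0.192], [-0.192, -0.0, 0.981], [0.001, -1.0, 0.0]]
cream box [170, 242, 273, 46, 10757] ncol 209 xrange -38.4 53.2 width 21.1 y at x=8 53.29 yaw deg 0.83 rms 0.1
tipline [[ 8.1 54.1]]
```

View pics/wrist8.png

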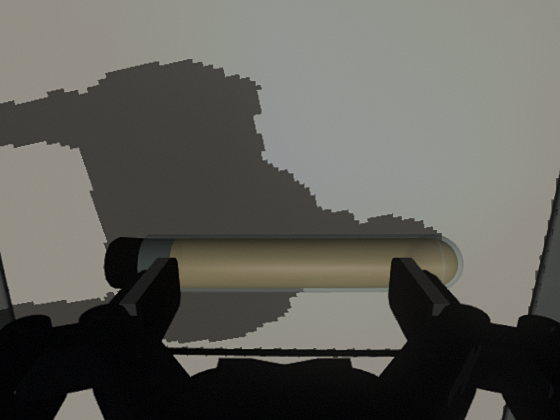

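```bash
cat >> m.py <<'E'
def lm(im,c,x0,x1,y0,y1):
    g=cv2.cvtColor(im,cv2.COLOR_RGB2GRAY).astype(float)[y0:y1,x0:x1];w=np.clip(g.max(0)*.75-g,0,None);r=(w*np.arange(y0,y1)[:,None]).sum(0)/w.sum(0)
    X=inline(ray(c,np.c_[np.arange(x0,x1),r],.03));k=np.polyfit(X[:,0],X[:,1],1);print('line y',X[:,1].mean().round(2),'yaw',np.degrees(np.arctan(k[0])).round(2),'rms',np.std(X[:,1]-np.polyval(k,X[:,0])).round(2))
E
python3 - <<'E'
from m import *
im=cv2.imread('pics/wrist8.png')[:,:,::-1].copy();lm(im,cam('wrist'),190,380,343,362)
im=vision.get_image('top');run(im,cam('top'))
E
```

```text
line y -2.61 yaw -0.0 rms 0.75
[304, 179, 22, 23, 362] 0.03 m [ 0.5449 -0.1026] deg -33.6 t [-0.0285  0.0284] w 0.0445
[304, 179, 22, 23, 362] 0.0425 m [ 0.5435 -0.1021] deg -33.68 t [-0.0285  0.0277] w 0.044
```

Run:
```python
from m import *
im=cv2.imread('pics/wrist8.png')[:,:,::-1].copy();c=cam('wrist');lm(im,c,180,215,343,358);lm(im,c,225,385,346,357);print(im[340:362,300,0],im[340:362,200,0])
```

```text
line y -1.83 yaw -0.35 rms 0.11
line y -1.85 yaw -0.11 rms 0.12
[145 144 144 145 144 144 146 147 150  72  16  13  16  16  14  15  70 151
 148 148 143 101] [ 83 147 146 145 145 147 137  93  31   7   5   3   7   4  30 118 148 146
 145 144 145 144]
```

Request:
arm_command(increments=[0,0.005,0,0,0,-0.4,0,0,0.005,0,0,0,-0.5,0,0,0,0,0,0,-0.5,0,0,0,0,0,0,-0.2,0,0,0,0,0,-0.6,0,0,0,0,0,0,-0.4,0.6,0,0,0,0,0,0,1.3,0,0,0,0,0,0,0,0])

```text
clock: 13.5
position: [0.5884, 0.0333, 0.2242]
ee_rot: [0.704, -0.703, 0.071, -0.071]
contact_force: [0.7, -0.1, -0.4]
width: 0.0855
```

```bash
python3 g.py wrist9
```

```text
t 13.5 p [0.5884 0.0333 0.2242] w 0.0855 tool cm [-2.55 -0.38  4.31] F [ 0.65 -0.14 -0.44]
[[0.98, -0.0, 0.2], [-0.2, 0.0, 0.98], [-0.0, -1.0, 0.0]]
cream box [180, 261, 211, 42, 8542] ncol 206 xrange -41.4 56.1 width 21.0 y at x=8 44.76 yaw deg 0.38 rms 0.1
tipline [[ 7.6 58.1]]
```

View pics/wrist9.png

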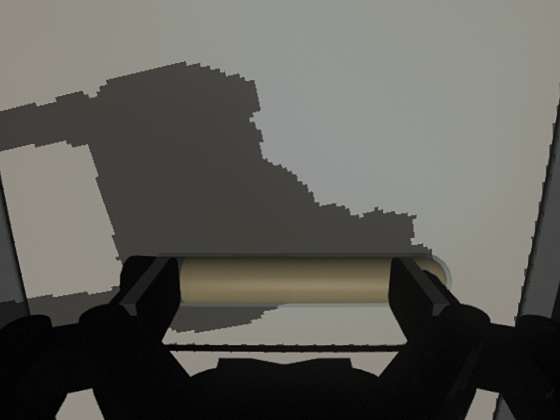

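Request:
arm_command(increments=[0,0,0,0,0.5,-0.35,0,0,0,0,0,0.3,0,0,0,0,0,0,0.1,0,0,0,0,0,0,0,0,0])

```text
clock: 14.05
position: [0.5876, 0.0284, 0.2153]
ee_rot: [-0.703, 0.703, -0.072, 0.072]
contact_force: [-0.2, 0.0, 0.2]
width: 0.0856
```

Request:
arm_command(increments=[0,0,0,0,0.07,0,0,0,0,0,0,0,0,0])

```text
clock: 14.3
position: [0.5877, 0.0285, 0.2152]
ee_rot: [-0.703, 0.704, -0.071, 0.072]
contact_force: [-1.1, -0.0, 3.4]
width: 0.0853
```

Request:
arm_command(increments=[0,0,0,0,0.02,-0.3,0,0,0,0,0,0,-0.5,0,0,0,0,0,0,-0.5,0,0,0,0,0,0,-0.5,0,0,0,0,0,0,-0.5,0,0,0,0,0,0,-0.5,0,0,0,0,0,0,-0.4,0,0,0,0,0,0,0,0])

```text
clock: 15.3
position: [0.5812, -0.0032, 0.2148]
ee_rot: [-0.703, 0.704, -0.071, 0.072]
contact_force: [-0.7, -0.2, 6.2]
width: 0.0854
```

```bash
python3 g.py wrist10
```

```text
t 15.3 p [ 0.5812 -0.0032  0.2148] w 0.0854 tool cm [-2.59 -1.32  8.02] F [-0.7  -0.2   6.17]
[[0.98, 0.001, 0.201], [-0.201, -0.0, 0.98], [0.001, -1.0, -0.0]]
cream box [168, 223, 278, 48, 12478] ncol 236 xrange -38.7 75.5 width 21.3 y at x=8 29.3 yaw deg 0.42 rms 0.11
tipline [[ 8.  21.5]]
```

View pics/wrist10.png

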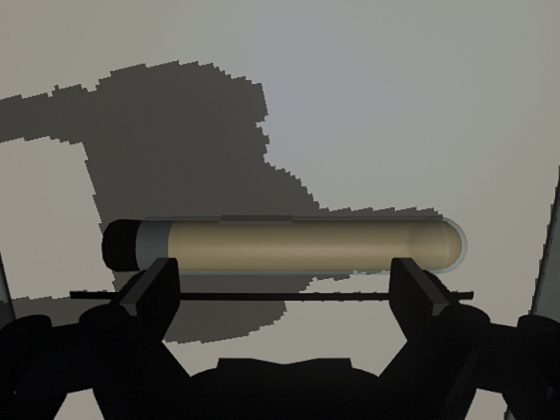

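Run:
```python
from m import *
im=cv2.imread('pics/wrist10.png')[:,:,::-1].copy();c=cam('wrist');lm(im,c,74,112,287,304);lm(im,c,440,470,287,304);lm(im,c,290,380,287,305)
print(inline(ray(c,[[70,295],[474,295]],.03)))
```

```text
line y -2.51 yaw -0.11 rms 0.19
line y -1.52 yaw -10.73 rms 1.17
line y -1.47 yaw -1.04 rms 0.29
[[-99.58678703  -1.9825291 ]
 [101.69594274  -1.56751151]]
```

Request:
arm_command(increments=[0,0,0,0,-0.6,0,0,0,0,0,0,0,0.8,0,0,0,0,0,0,0.8,0,0,0,0,0,0.4,0,0,0,0,0,0,0.17,0,0,0,0,0,0,0.03,0,0,0,0,0,0,0,0,0])

```text
clock: 16.23
position: [0.5842, 0.0129, 0.2151]
ee_rot: [-0.703, 0.704, -0.071, 0.071]
contact_force: [-2.0, 0.4, 5.9]
width: 0.0852
```

Request:
arm_command(increments=[0,0,0,0,0,-0.3,0,0,0,0,0,0,-0.5,0,0,0,0,0,0,-0.5,0,0,0,0,0,0,-0.5,0,0,0,0,0,0,-0.5,0,0,0,0,0,0,-0.5,0,0,0,0,0,0,-0.4,0,0,0,0,0,0,0,0])

```text
clock: 17.23
position: [0.5777, -0.0188, 0.2149]
ee_rot: [-0.703, 0.704, -0.072, 0.071]
contact_force: [-2.7, 0.4, 6.4]
width: 0.0858
```

Request:
arm_command(increments=[0,0,0,0,-0.6,0,0,0,0,0,0,0,0.6,0,0,0,0,0,0,0.6,0,0,0,0,0,0,0,0])

```text
clock: 17.73
position: [0.5804, -0.006, 0.2202]
ee_rot: [0.704, -0.704, 0.071, -0.071]
contact_force: [0.4, 1.0, -0.5]
width: 0.0857
```

```bash
python3 g.py wrist11
```

```text
t 17.73 p [ 0.5804 -0.006   0.2202] w 0.0857 tool cm [-2.55 -0.78  8.32] F [ 0.42  0.99 -0.5 ]
[[0.98, -0.0, 0.2], [-0.2, 0.0, 0.98], [-0.0, -1.0, 0.0]]
cream box [177, 249, 261, 44, 8749] ncol 209 xrange -41.0 54.4 width 21.1 y at x=8 12.43 yaw deg 0.37 rms 0.14
tipline [[ 7.8 18.2]]
```

View pics/wrist11.png

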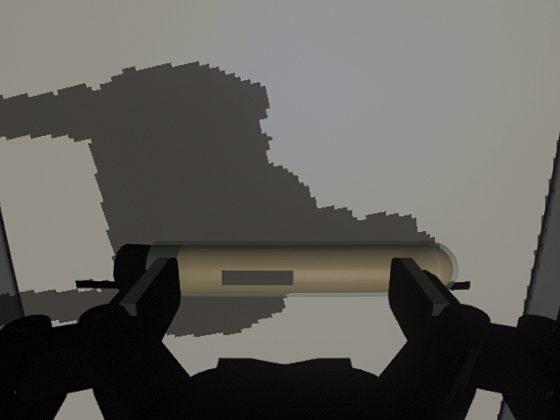

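Request:
arm_command(increments=[0,0,0,0,0.4,0.1,0,0,0,0,0,0.15,0,0,0,0,0,0,0.04,0,0,0,0,0,0,0,0,0])

```text
clock: 18.27
position: [0.5804, -0.0058, 0.2151]
ee_rot: [-0.703, 0.703, -0.072, 0.071]
contact_force: [-0.6, 0.6, 4.4]
width: 0.0855
```

Request:
arm_command(increments=[0,0,0,0,0.01,-0.3,0,0,0,0,0,0,-0.5,0,0,0,0,0,0,-0.5,0,0,0,0,0,0,-0.5,0,0,0,0,0,0,-0.5,0,0,0,0,0,0,-0.3,0,0,0,0,0,0,0,0])

```text
clock: 19.15
position: [0.5751, -0.0315, 0.2149]
ee_rot: [-0.703, 0.704, -0.072, 0.072]
contact_force: [-2.6, -0.9, 6.5]
width: 0.0852
```

Request:
arm_command(increments=[0,0,0,0,-0.5,0,0,0,0,0,0,-3,0,0,0,0,0,0,-3,0,0,0,0,0,0,0,4.5,0,0,0,0,0,0,4.5,0,0,0,0,0,0,4,0,0,0,0,0,0,0,0])

```text
clock: 20.02
position: [0.6018, 0.0987, 0.2793]
ee_rot: [0.704, -0.703, 0.07, -0.07]
contact_force: [-0.3, 0.4, 0.6]
width: 0.0856
```

```bash
python3 g.py wrist12
python3 - <<'E'
from m import *
im=vision.get_image('top');save('top12',im);run(im,cam('top'));cv2.imwrite('pics/crop12.png',cv2.resize(im[95:265,175:390],None,fx=3.5,fy=3.5,interpolation=cv2.INTER_CUBIC)[:,:,::-1])
E
```

```text
t 20.02 p [0.6018 0.0987 0.2793] w 0.0856 tool cm [-2.57  5.12 -2.37] F [-0.26  0.41  0.61]
[[0.98, 0.001, 0.198], [-0.198, 0.001, 0.98], [0.0, -1.0, 0.001]]
[270, 139, 22, 81, 706] 0.03 m [ 0.5606 -0.018 ] deg -11.13 t [-0.0892  0.1093] w 0.026
[270, 139, 22, 81, 706] 0.0425 m [ 0.5729 -0.0211] deg -11.35 t [-0.1025  0.0938] w 0.0256
[304, 179, 22, 23, 370] 0.03 m [ 0.5449 -0.1029] deg -33.92 t [-0.0286  0.0282] w 0.0457
[304, 179, 22, 23, 370] 0.0425 m [ 0.5437 -0.1021] deg -34.16 t [-0.0286  0.0275] w 0.0452Traceback (most recent call last):
  File "g.py", line 4, in <module>
    c=cam('wrist');im=vision.get_image('wrist');save(sys.argv[1],im);wm(im,c)
                                                                     ~~^^^^^^
  File "m.py", line 34, in wm
    n,l,st,ce=cv2.connectedComponentsWithStats(cream);i=1+np.argmax(st[1:,4]);m=l==i
                                                          ~~~~~~~~~^^^^^^^^^^
    return _wrapfunc(a, 'argmax', axis=axis, out=out, **kwds)
    return bound(*args, **kwds)
ValueError: attempt to get argmax of an empty sequence
```

View pics/wrist12.png

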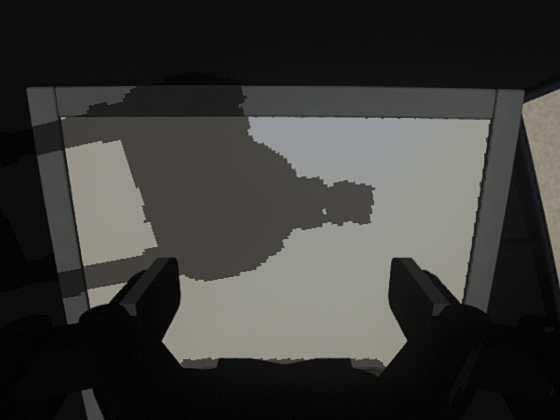

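View pics/crop12.png

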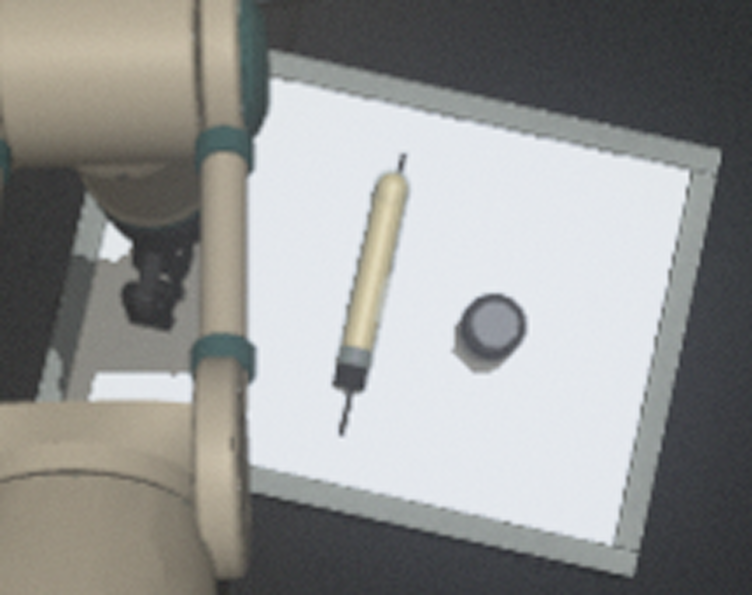

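```bash
cat >> m.py <<'E'
def topm(im,c):
    hsv=cv2.cvtColor(im,cv2.COLOR_RGB2HSV);g=cv2.cvtColor(im,cv2.COLOR_RGB2GRAY)
    non=((g<205)|(hsv[...,1]>40)).astype(np.uint8);non[:138]=0;non[222:]=0;non[:,:262]=0;non[:,300:]=0
    op=cv2.morphologyEx(non,cv2.MORPH_OPEN,np.ones((1,5)))
    T=[]
    for y in np.flatnonzero(op.sum(1)>=5):
        x=np.flatnonzero(op[y]);w=np.clip(222-g[y].astype(float),0,None)
        # subpixel edges from saturation-free half-level
        T.append((y,(x[0]+x[-1])/2,x[-1]-x[0]+1))
    T=np.array(T);X=inline(ray(c,T[:,[1,0]],.0425));G=T[:,2]>=7
    k=np.polyfit(X[G,0],X[G,1],1);print('tube x',X[:,0].min().round(1),X[:,0].max().round(1),'y at ends/mid',np.polyval(k,[-68,8,84]).round(2),'yaw',np.degrees(np.arctan(k[0])).round(2),'rms',np.std(X[G,1]-np.polyval(k,X[G,0])).round(2))
    l=(non>0)&(cv2.dilate(op,np.ones((7,7)))==0);p=np.argwhere(l)[:,::-1].astype(float);w=222-g[l].astype(float);Y=inline(ray(c,p,.03))
    for s in (Y[:,0]<0,Y[:,0]>0):
        if s.any():print('line end x',(Y[s,0]*w[s]).sum()/w[s].sum(),'y',(Y[s,1]*w[s]).sum()/w[s].sum(),s.sum())
E
python3 - <<'E'
from m import *
c=cam('top');topm(cv2.imread('pics/top12.png')[:,:,::-1].copy(),c)
E
```

```text
tube x -69.7 83.5 y at ends/mid [1.57 2.33 3.08] yaw 0.57 rms 0.64
line end x -87.87982084381002 y -0.13079387618057095 25
line end x 98.37317615437402 y -0.002844503922546638 5
```

Request:
arm_command(increments=[0,0,0,0,-2,-4.6,0,0,0,0,0,-1,-4.6,0,0,0,0,0,0,-4.6,0,0,0,0,0,0,-4.6,0,0,0,0,0,0,0,0,0,0,0,0,0,0,0])

```text
clock: 20.88
position: [0.5641, -0.0848, 0.3095]
ee_rot: [0.704, -0.703, 0.072, -0.072]
contact_force: [0.3, 0.5, -0.4]
width: 0.0852
```

```bash
python3 g.py wrist13
```

```text
t 20.88 p [ 0.5641 -0.0848  0.3095] w 0.0852 tool cm [-2.58  8.15 16.35] F [ 0.32  0.49 -0.39]
[[0.979, -0.0, 0.203], [-0.203, 0.0, 0.979], [-0.0, -1.0, 0.0]]
cream box [210, 97, 180, 33, 5650] ncol 127 xrange -40.1 73.3 width 20.3 y at x=8 0.68 yaw deg 0.12 rms 0.17
tipline [[  7.8 -61.3]]
```

View pics/wrist13.png

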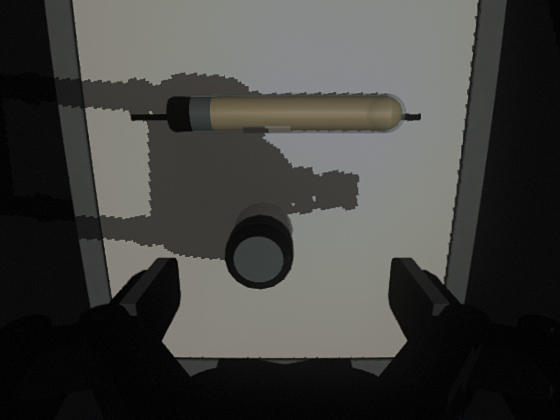

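Run:
```python
from m import *
im=cv2.imread('pics/wrist13.png')[:,:,::-1].copy();c=cam('wrist');print(inline(-c[2].T@c[3]),(-c[2].T@c[3])[2])
g=cv2.cvtColor(im,cv2.COLOR_RGB2GRAY);print(g[108:126,140],g[108:126,160],g[108:126,408],g[108:126,416])
lm(im,c,135,163,109,125);lm(im,c,407,418,110,124)
for x in (178,200,240,280,320,360): print(x,np.flatnonzero(np.abs(np.diff(g[85:140,x].astype(int)))>12)+85)
```

```text
[[6.74470587 4.98598671]] 0.2787616104457559
[ 59  60  60  60  58  60  32  14  11  14  10  19  89 133 136 133 132 133] [58 58 58 59 60 61 18  9 10  8  7 12 43 60 59 59 59 60] [135 136 136 139 139  81  34  25  25  27  26  23  54 116 138 137 135 138] [136 136 136 136 140 143  65  24  24  27  24  30 103 138 138 136 136 137]
line y -0.59 yaw -5.08 rms 0.36
line y -0.94 yaw 0.83 rms 0.12
178 [ 95  96 131 132]
200 [ 96 130]
240 []
280 [ 92  93  94 132]
320 [ 91 129 130 132]
360 [ 92 130 131 132 133]
```

```bash
python3 - <<'E'
from m import *
c=cam('wrist')
print(inline(ray(c,[[140,116.4],[160,116.7],[408,117],[416,117]],.03)).round(2))
print(inline(ray(c,[[178,114],[200,114],[280,112.7],[320,112.2],[360,112.5]],.0425)).round(2))
print(inline(ray(c,[[280,94],[280,132],[178,95.8],[178,132],[320,92],[320,132]],.0425)).round(2))
E
python3 - <<'E'
import cv2
im=cv2.imread('pics/wrist13.png');cv2.imwrite('pics/c13.png',cv2.resize(im[80:150,120:430],None,fx=2.5,fy=5,interpolation=cv2.INTER_CUBIC))
E
```

```text
[[-92.86  -0.72]
 [-78.87  -1.04]
 [ 92.33  -1.08]
 [ 97.93  -1.02]]
[[-62.54   0.91]
 [-48.07   0.82]
 [  4.12   1.54]
 [ 30.13   1.91]
 [ 56.23   1.85]]
[[  4.14  13.25]
 [  4.1  -10.84]
 [-61.73  12.38]
 [-63.37 -10.7 ]
 [ 29.81  14.55]
 [ 30.45 -10.79]]
```

View pics/c13.png

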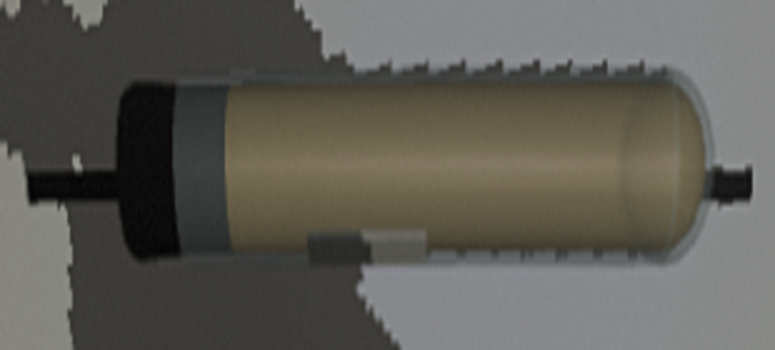

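The top view puts the tube 2.3 mm left of the line, and the wrist view about 2.0 mm left. The yaw is about +0.4°. Now a final small rolling correction.

Request:
arm_command(increments=[0,0.003,0,0,0,3.2,0,0,0.003,0,0,0,3.2,0,0,-0.005,0,0,4,0,0,0,0,0,0,4,0,0,0,0,0,0,1,0,0,0,0,0,0,0.2,0,0,0,0,0,0,0,0,0])

```text
clock: 21.8
position: [0.5782, -0.0213, 0.2188]
ee_rot: [-0.703, 0.704, -0.071, 0.073]
contact_force: [0.9, 0.3, -0.5]
width: 0.0853
```

```bash
python3 g.py wrist14
```

```text
t 21.8 p [ 0.5782 -0.0213  0.2188] w 0.0853 tool cm [-2.66 -0.92  9.86] F [ 0.88  0.28 -0.51]
[[0.979, 0.003, 0.202], [-0.202, -0.0, 0.979], [0.003, -1.0, 0.0]]
cream box [172, 245, 265, 45, 10074] ncol 209 xrange -38.9 55.4 width 21.2 y at x=8 -0.82 yaw deg 0.31 rms 0.1
tipline [[8.8 2.9]]
```

Request:
arm_command(increments=[0,0,0,0,0.25,0,0,0,0,0,0,0.1,0,0,0,0,0,0,0,0,0])

```text
clock: 22.22
position: [0.5777, -0.0216, 0.2151]
ee_rot: [-0.703, 0.704, -0.071, 0.072]
contact_force: [-0.2, 0.4, 5.1]
width: 0.0854
```

Request:
arm_command(increments=[0,0.003,0,0,0,-0.14,0,0,0.003,0,0,0,-0.14,0,0,0,0,0,0,-0.14,0,0,0,0,0,0,0,0])

```text
clock: 22.72
position: [0.5769, -0.0258, 0.2151]
ee_rot: [-0.703, 0.703, -0.073, 0.075]
contact_force: [0.8, 0.0, 5.5]
width: 0.0852
```

Request:
arm_command(increments=[0,0,0,0,-0.3,0,0,0,0,0,0,-3,0,0,0,0,0,0,-4,0,0,0,0,0,0,-2.2,-3,0,0,0,0,0,0,-3.4,0,0,0,0,0,0,0,0,0,0,0,0,0,0,0])

```text
clock: 23.6
position: [0.5631, -0.088, 0.3087]
ee_rot: [0.703, -0.703, 0.074, -0.074]
contact_force: [0.1, -0.3, -0.3]
width: 0.0854
```

```bash
python3 g.py wrist15
python3 - <<'E'
from m import *
im=vision.get_image('top');save('top15',im);c=cam('top')
topm(im,c)
w=cv2.imread('pics/wrist15.png');cv2.imwrite('pics/c15.png',cv2.resize(w[80:150,120:430],None,fx=2.5,fy=5,interpolation=cv2.INTER_CUBIC))
E
```

```text
t 23.6 p [ 0.5631 -0.088   0.3087] w 0.0854 tool cm [-2.64  8.08 16.67] F [ 0.06 -0.28 -0.26]
[[0.978, -0.001, 0.209], [-0.209, 0.001, 0.978], [-0.001, -1.0, 0.001]]
cream box [210, 94, 181, 35, 5781] ncol 176 xrange -40.1 73.6 width 20.2 y at x=8 -1.1 yaw deg 0.01 rms 0.32
tipline [[  7.5 -65. ]]
tube x -98.9 100.8 y at ends/mid [-18.09 -12.86  -7.64] yaw 3.93 rms 1.49Traceback (most recent call last):
  File "<stdin>", line 3, in <module>
  File "m.py", line 56, in topm
    l=(non>0)&(cv2.dilate(op,np.ones((7,7)))==0);p=np.argwhere(l)[:,::-1].astype(float);w=222-g[l].astype(float);Y=inline(ray(c,p,.03))
                                                                                                                          ~~~^^^^^^^^^
  File "h.py", line 8, in ray
    u=cv2.undistortPoints(np.array(uv,float).reshape(-1,1,2),K,d).reshape(-1,2)
      ~~~~~~~~~~~~~~~~~~~^^^^^^^^^^^^^^^^^^^^^^^^^^^^^^^^^^^^^^^^
cv2.error: OpenCV(4.12.0) /io/opencv/modules/calib3d/src/undistort.dispatch.cpp:347: error: (-215:Assertion failed) CV_IS_MAT(_src) && CV_IS_MAT(_dst) && (_src->rows == 1 || _src->cols == 1) && (_dst->rows == 1 || _dst->cols == 1) && _src->cols + _src->rows - 1 == _dst->rows + _dst->cols - 1 && (CV_MAT_TYPE(_src->type) == CV_32FC2 || CV_MAT_TYPE(_src->type) == CV_64FC2) && (CV_MAT_TYPE(_dst->type) == CV_32FC2 || CV_MAT_TYPE(_dst->type) == CV_64FC2) in function 'cvUndistortPointsInternal'
```

View pics/top15.png

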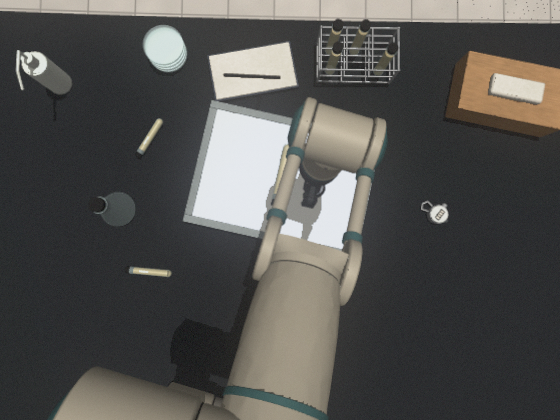

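Run:
```python
import cv2
w=cv2.imread('pics/wrist15.png');cv2.imwrite('pics/c15.png',cv2.resize(w[80:150,120:430],None,fx=2.5,fy=5,interpolation=cv2.INTER_CUBIC))
```

```text
(no output)
```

View pics/c15.png

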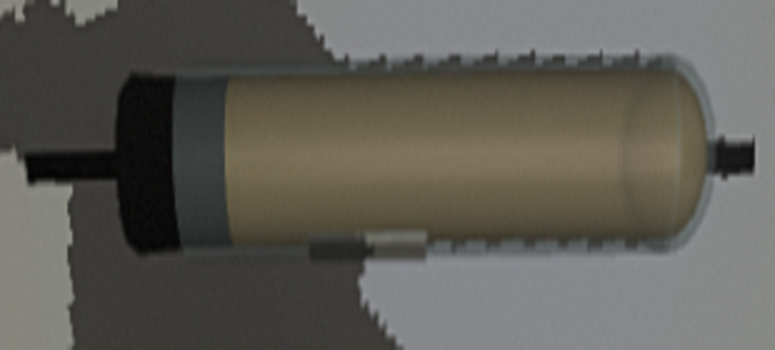

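Request:
arm_command(increments=[0,0,0,0,0,4.7,0,0,0,0,0,0,4.7,0,0,0,0,0,0,4.7,0,0,0,0,0,0,4.7,0,0,0,0,0,0,0,0,0,0,0,0,0,0,0])

```text
clock: 24.45
position: [0.602, 0.0962, 0.3085]
ee_rot: [-0.703, 0.704, -0.074, 0.073]
contact_force: [-0.4, -0.1, -0.6]
width: 0.0849
```

Run:
```python
from m import *
im=vision.get_image('top');save('top16',im);c=cam('top')
topm(im,c);im=vision.get_image('top');topm(im,c);run(im,c);cv2.imwrite('pics/crop16.png',cv2.resize(im[130:230,240:340],None,fx=6,fy=6,interpolation=cv2.INTER_CUBIC)[:,:,::-1])
```

```text
tube x -69.2 83.7 y at ends/mid [-0.62  0.1   0.81] yaw 0.54 rms 0.82
line end x -87.81934225432822 y -0.172158983667499 24
line end x 98.37500504140834 y 0.010390445982094754 5
tube x -69.2 83.7 y at ends/mid [-0.74  0.12  0.98] yaw 0.65 rms 0.83
line end x -87.9135866497006 y -0.1633959927547916 24
line end x 98.36583727685169 y 0.013328846496275611 5
[270, 139, 23, 81, 715] 0.03 m [ 0.5597 -0.0199] deg -11.28 t [-0.0887  0.1098] w 0.0263
[270, 139, 23, 81, 715] 0.0425 m [ 0.5722 -0.0231] deg -11.43 t [-0.1021  0.0941] w 0.0258
[304, 179, 22, 23, 371] 0.03 m [ 0.545  -0.1028] deg -33.87 t [-0.0286  0.0282] w 0.0457
[304, 179, 22, 23, 371] 0.0425 m [ 0.5437 -0.102 ] deg -34.28 t [-0.0286  0.0275] w 0.0451
```

View pics/crop16.png

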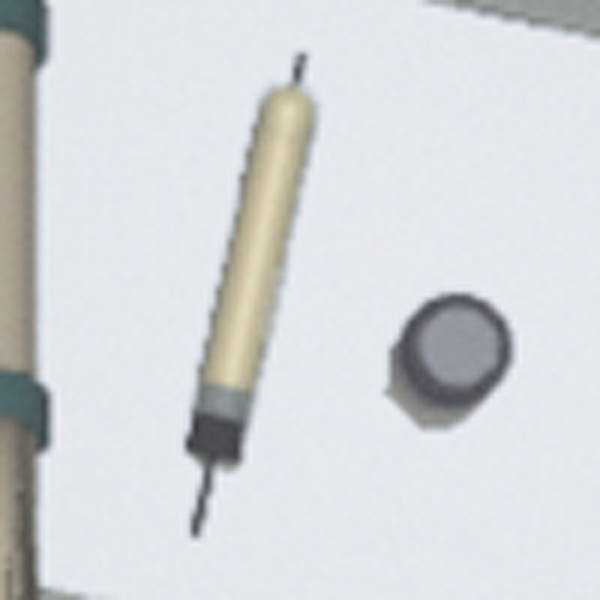

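Request:
arm_command(increments=[0,0,0,0,-2,1,0,0,0,0,0,0,0,0,0,0,0,0,0,0,0,0,0,0,0,0,0,0,0,0,0,0,0,0,0,0,0,0,0,0,0,0])

```text
clock: 25.3
position: [0.6044, 0.1054, 0.3287]
ee_rot: [-0.703, 0.703, -0.074, 0.074]
contact_force: [0.7, -0.7, -1.1]
width: 0.0855
```

Run:
```python
from m import *
im=vision.get_image('top');c=cam('top');topm(im,c)
a=np.load('top0.npy').astype(int);
for n,(x0,x1,y0,y1) in dict(flask=(90,140,185,230),tally=(415,455,195,230),loupe=(300,332,172,206)).items(): print(n,np.abs(a-im)[y0:y1,x0:x1].mean().round(2))
print(manip.get_state()['contact_force'],ticket.sign_off())
```

```text
tube x -69.2 81.1 y at ends/mid [-0.74  0.12  0.98] yaw 0.65 rms 0.83
line end x -87.90708509111563 y -0.16979646418371883 24
line end x 96.94037799719906 y -0.013646476360689136 7
flask 8.88
tally 2.34
loupe 1.07
the job is handed in; nothing more can be done
[-0.34614309 -0.41362075 -0.97141179] None
```

Run:
```python
import cv2,numpy as np
a=cv2.imread('pics/top0.png')[180:235,85:145];b=cv2.imread('pics/top16.png')[180:235,85:145]
cv2.imwrite('pics/fl.png',cv2.resize(np.hstack([a,b]),None,fx=5,fy=5))
```

```text
(no output)
```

View pics/fl.png

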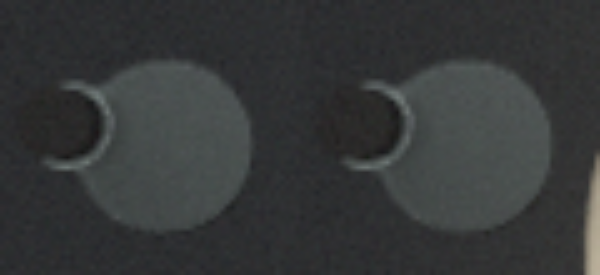

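I rolled the tube about 92 mm to the right onto the counting line in light strokes (about 4–7 N, judged after each one), and the job is handed in at about 25 s. Most strokes used both open fingertips laid along the tube, which also turned out its initial yaw of about -1.6°. A twist with a single closed fingertip had no effect on the yaw.

- **Tube on the line:** the top camera puts the tube's middle 0.1 mm from the line, and the wrist camera about 0.3 mm.
- **Remaining yaw:** the two cameras disagree slightly, +0.6° in the top view against about -0.2° in the wrist view. Taken at its worst, that puts the tube's ends about 1 mm off the line.
- **Lying still:** two top views about 0.9 s apart show the tube's middle at the same place. The hand was clear of everything when I handed in.
- **Loupe, flask and tally counter:** none of them moved. A simple picture difference flagged the flask, but side-by-side crops show it unchanged. The difference came from the arm entering that part of the picture.

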